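# Fit and set the last levelling foot of a footstool

### The arm

A 7-joint arm with a two-finger parallel gripper is mounted at the origin on the work surface. World frame = base frame: x ahead of the robot, y to its left, z up, the work surface at z = 0. Lengths are in m, angles in rad, forces in N, time in s.
With the tool pointing down it reaches from about 0.35 to 0.9 m from the base axis. Payload 8.1 kg.
Tool frame: the origin (TCP) lies between the finger pads, 19 mm behind the fingertips; this is the grasp point; z points along the fingers, y is the direction in which the jaws open and shut (so a half turn about z gives the same grasp; the last joint's range is limited). The gripper opens to 92 mm and grips with 3 to 60 N. Pads are 19 mm wide; open, the fingers measure 130 mm over their backs; the gripper's body (75 mm by 190 mm) begins 47 mm behind the grasp point.
Start: joints at [1.22, 0.434, 0.025, 1.573, -0.012, 1.134, -0.075], TCP at [0.153, -0.606, 0.246] pointing down, gripper open.
Joint ranges: [-2.62, 2.62], [-0.44, 2.09], [-1.27, 1.32], [0.08, 2.57], [-1.32, 4.46], [0.12, 2], [-2.74, 2.74]. Speed limits (rad/s): [2.22, 2.22, 3.01, 3.01, 3.14, 3.14, 3.14].

### API

Orientations are given as a rotation vector (axis times angle).
In Python, from cell import arm gives the robot as it stands.
- The arm moves only by the tool carry_out, never from a script. Its argument "plan" is a list of rows, each a list of 5 numbers: the shift along the world's x, y, z in cm, then the turn about the world's z in rad, then the finger opening in cm, from 0 to 9.18. In form: [[tx, ty, tz, spin, fingers], ...]. A call has 1 to 20 rows; each row is the pose to reach, as a shift and turn from the pose measured when the call began; what a row does not reach only later rows make up. A row lasts 1/10 s, in which the tool goes at most 50 mm and 8.59 degrees, less where a joint would pass 70% of its speed; a pose out of reach is approached as far as the arm can. A call with a gripper value outside its range is refused whole. The fingers move at their own pace and stop on an object; "squeeze" is the grip in N (left out, the last holds). Time passes only in rows, so rows that repeat a pose let the fingers close. It gives the time, the measured TCP pose, the force and the opening at its end, in the units of the state.
- arm.observe(): the state, without advancing time (a new reading comes with each control period).
- arm.get_image(name): name is "scene" or "top" or "wrist"; returns (picture, depth): 420x560x3 uint8, red, green, blue; 420x560 float32, m along the optical axis (not along the pixel's ray), 0 where there is no reading.
- arm.get_calibration(name): a dict with "intrinsics" (3x3 intrinsics, pixels), "D" ([k1, k2, p1, p2, k3] as OpenCV has them; the pictures are not rectified), "rvec" (rotation vector, rad) and "tvec" (3), from world to camera coordinates, as OpenCV has them; the wrist camera has in their place "tool_from_camera" (4x4, takes a point from camera to tool coordinates, whose origin is the TCP and whose axes are the flange's). Camera axes: x right, y down, z forward; pixel columns grow to the right and rows downward; lengths in m; the calibration is good to about 2 mm. A picture is of the moment at which its call begins: read the wrist's pose just before it. get_calibration takes no time and is no camera call.
- arm.sign_off(): hands the job in, once; it reports no verdict.
The state is a dict: "clock": time; "joints": joint angles; "dq": joint speeds; "joint_efforts": joint torques, N m; "position": TCP position; "ee_rot": TCP orientation; "force": force on the tool from outside, world axes, zero at the start; "ft_torque": the same for the moment, N m; "width": opening from 0.0 (shut) to 1.0 (fully open).
Only numpy, scipy, OpenCV 4.12 (cv2) and the standard library are available. Lean on these libraries where they do the work, as an engineer would, in place of code of your own. Each camera call takes 0.05 s, during which the arm holds its last target. There are 200 camera calls.

### The job

The footstool lies upside down on its pad and one leg still has an open tube end: push the square end plug with its levelling foot fully home into that leg, until its collar sits on the tube. Then wind the knurled foot clockwise (seen from above) until it bottoms out on the collar, back it off a quarter turn so that it does not bind, and finish still gripping the knurled foot there, so that it cannot turn while I lock it. Leave the cup, screwdriver and pincers where they are.

Things in the scene. Friction and masses are not known exactly. Their poses are not given: they have to be found in the camera images.
- plug: Black square end plug, upright on the bench at the start. Origin: centre of its underside; z up, x and y square to its sides (quarter turns are alike). Shank 37.4 mm square, 28 mm long (lowest 7 mm taper to 32 mm), then a collar 47 mm square from 28 to 34 mm above the origin: lift it by two facing collar sides, or by the foot. 1.6 mm play in the leg in all. About 120 g with the foot.
- foot: Round grey knurled levelling foot on top of the plug, screwed in captive: disc 40 mm across, 16 mm thick, then a slotted rubber sole 31 mm across, 3 mm thick. Origin: on the axis at the disc's underside; z up; turns with the foot. Bottomed out, the underside lies on the collar (34 mm above the plug's origin); it stands 3 mm higher per turn of back-off. Grip the disc across any diameter.
- foot_grip (a point): Point on the foot's axis at mid-thickness of the knurled disc (8 mm above its underside).
- foot_turn (a joint): Angle of the foot in the plug, rad: 0 = bottomed out on the collar (hard stop); grows as it is backed off, counter-clockwise seen from above, to 6.5 at most; a quarter turn is 1.57. Starts between 2.6 and 4.8. Right-hand thread, 3 mm per turn; it drags with about 0.04 N m and stays where it is left.
- leg_mouth (a point): Centre of the open end of the empty leg, in the plane of its rim, 170 mm above the bench; z up, x and y square to the tube. Square steel tube 45 mm outside, 39 mm inside, open 108 mm deep. With the plug home its collar rests on this rim and the plug's origin is 28 mm below this point.
- stool: Footstool upside down, fixed: burgundy pad 340 x 340 x 50 mm on the bench, plywood deck to 62 mm, steel rails, four 45 mm square legs at x, y = +-120 mm up to 170 mm. Fitted feet on three legs reach 196 mm; the open leg is the one at x = -120, y = +120 mm. Origin: centre of its underside.
- cup: Paper cup, 72 mm across and 85 mm tall, standing; bystander. Origin: centre of its underside.
- driver: Screwdriver 190 mm long with a dark green handle, lying; bystander. Origin: mid-length on the bench.
- pincers: Pincers 155 mm long with black grips, lying; bystander. Origin: near mid-length on the bench.

How it is judged:
By the outcome, as a careful person would: the job done as asked, in the order asked, and still so for the second after the job is handed in, while the arm keeps its last pose, push and grip.
It also fails if it takes over 67 s, if anything falls off the work surface, if the arm or the gripper's body presses on something with over 40 N, if the wrist force passes 120 N, or if a joint passes its speed limit or range.

## Working session

There is one attempt and no reset: what is moved stays moved. The work goes in short steps, Python scripts to look and compute and a tool call to move; the robot and the scene stay as the last step left them, time stands still between calls to the robot, and variables do not carry over. Pictures are saved under pics/ and viewed, about 8 in all and at most 12, crops included, and the job is handed in when it is done.

Besides the shell and the picture viewer there is one more tool, called after "Request:" by a JSON object that holds its "op" and its "data", one argument or row to a line. carry_out: Moves the arm, as the interface text tells. Its arguments: {"type":"object","properties":{"plan":{"type":"array"},"squeeze":{"type":"number"}},"required":["plan"]}

```bash
mkdir -p pics; cat > h.py <<'E'
import numpy as np, cv2
from cell import arm
from scipy.spatial.transform import Rotation as R
def cal(n):
    c=arm.get_calibration(n); K=np.array(c["intrinsics"],float); D=np.array(c["D"],float)
    if n=="wrist":
        s=arm.observe(); T=np.eye(4); T[:3,:3]=R.from_rotvec(s["ee_rot"]).as_matrix(); T[:3,3]=s["position"]
        M=T@np.array(c["tool_from_camera"]); return K,D,M
    T=np.eye(4); T[:3,:3]=R.from_rotvec(np.ravel(c["rvec"])).as_matrix(); T[:3,3]=np.ravel(c["tvec"])
    return K,D,np.linalg.inv(T)
def rays(c,uv):
    K,D,M=c; p=cv2.undistortPoints(np.array(uv,float).reshape(-1,1,2),K,D).reshape(-1,2)
    return M[:3,3],np.c_[p,np.ones(len(p))]@M[:3,:3].T
def plane(c,uv,z):
    o,d=rays(c,uv); return o+d*((z-o[2])/d[:,2])[:,None]
def depthpts(c,uv,dep):
    o,d=rays(c,uv); return o+d*np.array([dep[int(v),int(u)] for u,v in uv])[:,None]
def proj(c,P):
    K,D,M=c; W=np.linalg.inv(M); return cv2.projectPoints(np.array(P,float).reshape(-1,1,3),cv2.Rodrigues(W[:3,:3])[0],W[:3,3],K,D)[0].reshape(-1,2)
def snap(n,f=None):
    c=cal(n); im,d=arm.get_image(n); im=np.array(im)
    if f: cv2.imwrite(f"pics/{f}.png",im[:,:,::-1])
    return c,im,np.array(d)
E
python3 - <<'E'
from h import *
for n in("scene","top"):
    c,im,d=snap(n,n+"1"); np.savez(n+"1",im=im,d=d); print(n,c[2].round(3).tolist(),c[0][0,0])
print(arm.observe())
E
```

```text
scene [[-0.297, 0.644, -0.705, 1.27], [0.955, 0.209, -0.212, 0.365], [0.011, -0.736, -0.677, 0.843], [0.0, 0.0, 0.0, 1.0]] 450.10668473275143
top [[0.025, -0.986, 0.167, 0.41], [-0.999, -0.029, -0.02, 0.172], [0.025, -0.166, -0.986, 0.956], [0.0, 0.0, 0.0, 1.0]] 382.9210114514628
{'clock': 0.1, 'joints': array([ 1.22039823,  0.43514664,  0.02498331,  1.57398241, -0.01162961,
        1.13399248, -0.07510949]), 'dq': array([ 0.00106439, -0.0009994 , -0.00110015, -0.00113059,  0.00112512,
        0.00074711,  0.00254176]), 'joint_efforts': array([ 3.35029450e-03, -6.69123960e+01,  9.88459401e-01, -3.15141749e+01,
       -6.03342941e-02,  3.75350390e-02,  7.43967780e-05]), 'position': array([ 0.15314675, -0.60551455,  0.24483684]), 'ee_rot': array([-3.11618366e+00, -3.87921800e-01,  4.29104247e-04]), 'force': array([-0.01921251, -0.43229613,  0.89453959]), 'ft_torque': array([-0.02909473,  0.041128  ,  0.02699853]), 'width': 0.998472973107523}
```

View pics/top1.png

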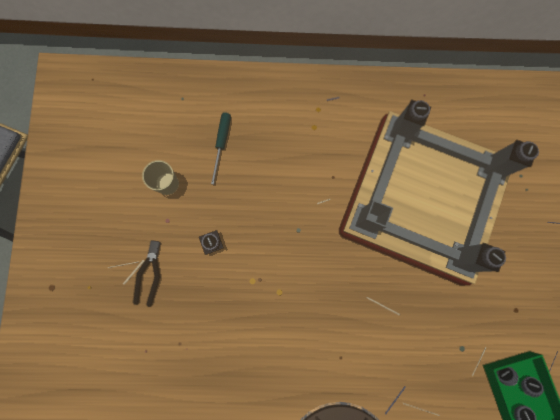

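View pics/scene1.png

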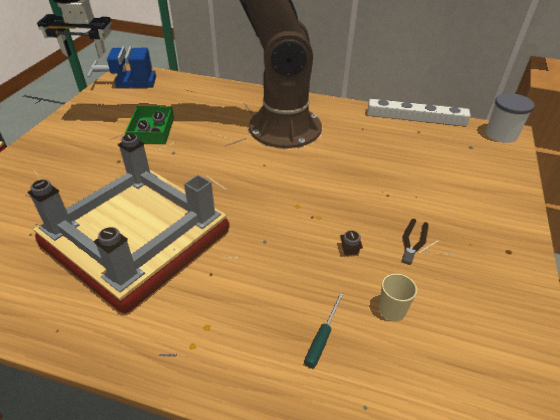

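The top view shows the plug at about (210,242), the open leg at about (375,215), and the fitted feet at (418,110), (525,152) and (492,258). The scene view shows the plug at (350,243) and the open leg's mouth at (199,183). Next I'll get coarse positions.

```bash
python3 - <<'E'
from h import *
z=np.load("top1.npz"); c=cal("top"); im,d=z["im"],z["d"]
g=im.max(2)
m=(g<75).astype(np.uint8); m[:215]=0;m[270:]=0;m[:,:190]=0;m[:,235:]=0
cs,_=cv2.findContours(m,0,2); k=max(cs,key=cv2.contourArea); print("plug px",cv2.minAreaRect(k),cv2.contourArea(k))
print("plug", plane(c,[cv2.minAreaRect(k)[0]],.036), "depthpt",depthpts(c,[(210,241)],d))
f=plane(c,[(420,108),(527,150),(494,256)],.196); print("feet",f, depthpts(c,[(420,108),(527,150),(494,256)],d)[:,2])
# high pixels clusters from depth
vv,uu=np.mgrid[0:420,330:560]; uv=np.c_[uu.ravel(),vv.ravel()]; P=depthpts(c,uv,d)
hi=(P[:,2]>.155)&(P[:,2]<.18)&(d[uv[:,1],uv[:,0]]>0)
mm=np.zeros((420,560),np.uint8); mm[uv[hi,1],uv[hi,0]]=1
n,l,st,ce=cv2.connectedComponentsWithStats(mm)
for i in range(1,n):
    if st[i,4]>20: 
        q=l[uv[:,1],uv[:,0]]==i; print(st[i],ce[i],P[q].mean(0).round(4))
k1,k2=(f[0]+f[2])/2,0
ctr=(f[0]+f[2])/2; print("open leg by symmetry?",2*ctr-f[1],np.linalg.norm(f[0]-f[1]),np.linalg.norm(f[1]-f[2]))
zs=np.load("scene1.npz"); cs_=cal("scene"); print("scene plug",plane(cs_,[(350,236)],.053), "leg",plane(cs_,[(199,183)],.17))
crop=cv2.resize(im[195:265,190:230],None,fx=7,fy=7,interpolation=2)
c2=cv2.resize(im[190:260,335:405],None,fx=7,fy=7,interpolation=2)
cv2.imwrite("pics/crop1.png",np.hstack([crop,c2])[:,:,::-1])
E
```

```text
plug px ((209.25003051757812, 241.25003051757812), (12.020814895629883, 12.727922439575195), 45.0) 115.5
plug [[0.49290623 0.31974173 0.036     ]] depthpt [[0.49189789 0.31509895 0.05419491]]
feet [[ 0.77364209 -0.13590919  0.196     ]
 [ 0.68727587 -0.35603216  0.196     ]
 [ 0.46481718 -0.2723503   0.196     ]] [0.19641483 0.19677777 0.19590874]
[402  99  27  30 270] [412.65185185 117.78518519] [ 0.7623 -0.129   0.1714]
[505 140  29  28 332] [516.51506024 156.12650602] [ 0.6821 -0.3499  0.1707]
[364 200  29  28 246] [378.30894309 213.75609756] [ 0.5486 -0.0517  0.1669]
[472 243  29  29 302] [482.55298013 257.70860927] [ 0.4625 -0.2628  0.1717]
open leg by symmetry? [ 0.5511834  -0.05222733  0.196     ] 0.2364598243804593 0.23767734987914102
scene plug [[0.49299196 0.31228947 0.053     ]] leg [[ 0.54736134 -0.04830097  0.17      ]]
```

View pics/crop1.png

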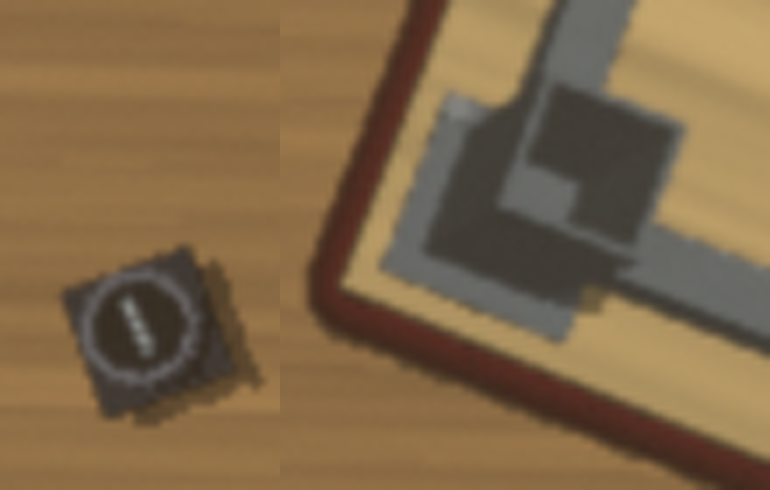

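Request:
{"op": "carry_out", "data": {
  "plan": [
    [30,40,4,0.8,9.1],
    [30,40,4,0.8,9.1],
    [30,40,4,0.8,9.1],
    [30,40,4,0.8,9.1],
    [30,40,4,0.8,9.1],
    [30,40,4,0.8,9.1],
    [30,40,4,0.8,9.1],
    [30,40,4,0.8,9.1],
    [30,40,4,0.8,9.1],
    [34,91,0,1.67,9.1],
    [34,91,0,1.67,9.1],
    [34,91,0,1.67,9.1],
    [34,91,0,1.67,9.1],
    [34,91,0,1.67,9.1],
    [34,91,0,1.67,9.1],
    [34,91,0,1.67,9.1],
    [34,91,0,1.67,9.1],
    [34,91,0,1.67,9.1],
    [34,91,0,1.67,9.1],
    [34,91,0,1.67,9.1]
  ]
}}

```text
clock: 2.1
position: [0.4922, 0.2992, 0.2447]
ee_rot: [-1.805, -2.57, 0.003]
force: [1.1, -0.0, 0.9]
width: 0.991
```

```bash
cat >> h.py <<'E'
def st():
    s=arm.observe(); M=R.from_rotvec(s["ee_rot"]).as_matrix()
    print("t",round(s["clock"],2),"pos",(s["position"]*100).round(2),"jaw",np.degrees(np.arctan2(M[1,1],M[0,1])).round(2),"zax",M[:,2].round(4),"F",s["force"].round(1),"T",s["ft_torque"].round(3),"w",round(s["width"]*9.2,2),"q",s["joints"].round(2))
E
python3 - <<'E'
from h import *
st(); c,im,d=snap("wrist","w1"); st(); np.savez("w1",im=im,d=d,M=c[2]); print(arm.get_calibration("wrist")["tool_from_camera"])
print(proj(c,[[.493,.316,.053]]))
E
```

```text
t 2.1 pos [49.22 29.92 24.47] jaw 19.84 zax [-0.0017 -0.0012 -1.    ] F [ 1.1 -0.   0.9] T [-0.049 -0.126  0.008] w 9.12 q [-0.14  0.45 -0.71  1.65  0.32  1.16 -0.58]
t 2.15 pos [49.03 30.88 24.46] jaw 20.32 zax [-0.0026  0.0058 -1.    ] F [0.5 7.3 3.5] T [ 0.506 -0.134 -0.011] w 9.12 q [-0.15  0.46 -0.72  1.65  0.32  1.16 -0.59]
[[-1.05296885e-04 -9.51405240e-01 -3.07941646e-01  8.43694650e-02]
 [ 9.99999968e-01 -2.96979699e-05 -2.50184016e-04 -5.08543395e-04]
 [ 2.28881142e-04 -3.07941662e-01  9.51405213e-01 -1.39639750e-01]
 [ 0.00000000e+00  0.00000000e+00  0.00000000e+00  1.00000000e+00]]
[[289.31566037 168.24176116]]
```

View pics/w1.png

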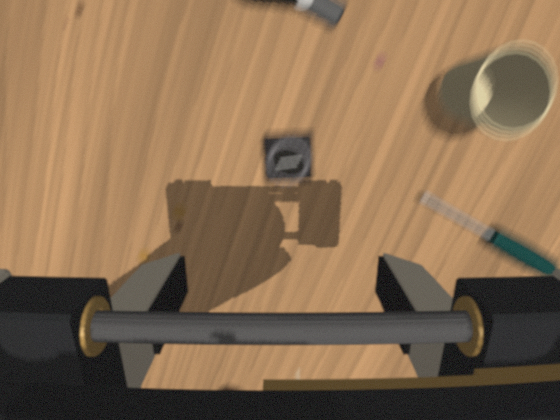

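The picture is blurred by motion, but it shows the plug at about (288,157) with its sides along the image axes. I'll take a still image and measure it.

```bash
python3 - <<'E'
from h import *
for i in range(6): arm.observe(); 
snap("wrist"); snap("wrist"); snap("wrist")
st(); c,im,d=snap("wrist","w2"); st(); np.savez("w2",im=im,d=d,M=c[2])
hsv=cv2.cvtColor(im,cv2.COLOR_RGB2HSV); u0,v0=proj(c,[[.493,.316,.04]])[0]; print(u0,v0)
sat=hsv[:,:,1].astype(int); print(sat[int(v0),int(u0)-45:int(u0)+45:3]); print(im[int(v0),int(u0)-45:int(u0)+45:3].max(1))
m=((im.max(2)<85)&(sat<90)).astype(np.uint8)
w=np.zeros_like(m); w[int(v0)-40:int(v0)+40,int(u0)-40:int(u0)+40]=1; m&=w
n,l,s,ce=cv2.connectedComponentsWithStats(m); i=1+s[1:,4].argmax(); print(s[i],ce[i])
k=cv2.findContours((l==i).astype(np.uint8),0,2)[0][0]; r=cv2.minAreaRect(k); print(r)
b=cv2.boxPoints(r); P=plane(c,b,.034); print(P.round(4),P.mean(0)); e=np.diff(np.r_[P,P[:1]],axis=0); print(np.linalg.norm(e,axis=1),np.degrees(np.arctan2(e[:,1],e[:,0])))
cv2.imwrite("pics/w2c.png",cv2.resize(np.hstack([im[int(v0)-45:int(v0)+45,int(u0)-45:int(u0)+45,::-1],np.repeat(m[int(v0)-45:int(v0)+45,int(u0)-45:int(u0)+45,None]*255,3,2)]),None,fx=4,fy=4))
E
```

```text
t 2.3 pos [49.14 29.88 24.45] jaw 20.05 zax [-2.8e-03 -8.0e-04 -1.0e+00] F [-1.2 -1.1 -0.7] T [-0.032 -0.159 -0.006] w 9.15 q [-0.14  0.45 -0.71  1.65  0.31  1.16 -0.58]
t 2.35 pos [49.2  29.71 24.46] jaw 19.91 zax [-0.0023 -0.0017 -1.    ] F [ 0.  -1.8 -0.1] T [-0.002 -0.115 -0.007] w 9.12 q [-0.14  0.45 -0.71  1.65  0.32  1.16 -0.58]
290.2391230940371 165.57747738962405
[113 113 111 112 113 111  81   6   7  31  23  11  18  23  20  19   9  14
  22  43   9   6 109 110 113 111 115 116 110 113]
[190 180 181 180 176 195  79  90 106  49  44  46  43  56  77  96 117 130
  69  48 112  91 133 187 187 184 177 184 186 187]
[270 151  34  34 754] [286.64588859 167.43103448]
((286.5000305175781, 167.5), (32.52690887451172, 32.52690887451172), 45.0)
[[0.4701 0.3044 0.034 ]
 [0.4832 0.3326 0.034 ]
 [0.5116 0.3195 0.034 ]
 [0.4987 0.2905 0.034 ]] [0.49088529 0.31175022 0.034     ]
[0.03115363 0.03125379 0.0317365  0.03184191] [  65.14386483  -24.76685481 -113.80216759  154.19230267]
```

View pics/w2c.png

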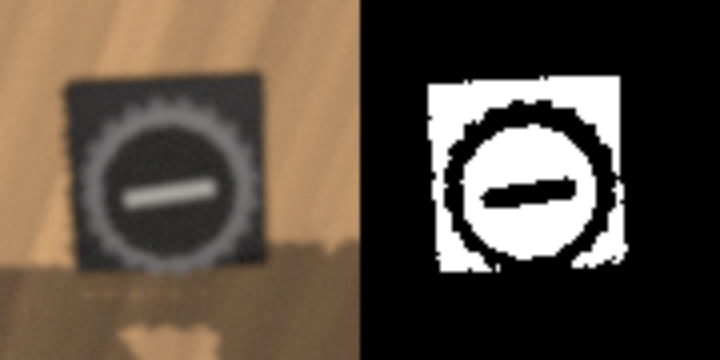

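```bash
python3 - <<'E'
from h import *
z=np.load("w2.npz"); K,D,_=cal("wrist"); c=(K,D,z["M"]); im=z["im"]
hsv=cv2.cvtColor(im,cv2.COLOR_RGB2HSV); m=((hsv[:,:,1]<62)).astype(np.uint8); w=np.zeros_like(m); w[125:205,250:325]=1; m&=w
n,l,s,ce=cv2.connectedComponentsWithStats(m); i=1+s[1:,4].argmax(); print(s[i])
k=cv2.findContours((l==i).astype(np.uint8),0,2)[0][0]; r=cv2.minAreaRect(cv2.convexHull(k)); print(r)
for b in (cv2.boxPoints(r)+.5*0, np.array([(67,86),(262,73),(267,264),(80,270)])/4+[245,120]):
    P=plane(c,b,.034); e=np.diff(np.r_[P,P[:1]],axis=0); print(P.mean(0).round(4),np.linalg.norm(e,axis=1).round(4),np.degrees(np.arctan2(e[:,1],e[:,0])).round(1))
# sole centre: bright slot / ring
b=np.array([(170,184)])/4+[245,120]; print("foot ctr",plane(c,b,.053))
b=np.array([(123,198),(217,186)])/4+[245,120]; P=plane(c,b,.054); e=P[1]-P[0]; print("slot angle",np.degrees(np.arctan2(e[1],e[0])))
st()
E
```

```text
[ 262  139   49   50 2165]
((286.47625732421875, 164.0011444091797), (48.37376022338867, 47.27975845336914), 87.27368927001953)
[0.4898 0.3147 0.034 ] [0.0444 0.047  0.0462 0.0471] [  22.8  -66.  -157.1  111.9]
[0.4902 0.3156 0.034 ] [0.0459 0.0463 0.0456 0.0448] [  23.9  -67.1 -158.   113.2]
foot ctr [[0.4896486  0.31712458 0.053     ]]
slot angle 27.50124728694616
t 2.35 pos [49.2  29.71 24.46] jaw 19.91 zax [-0.0023 -0.0017 -1.    ] F [ 0.  -1.8 -0.1] T [-0.002 -0.115 -0.007] w 9.12 q [-0.14  0.45 -0.71  1.65  0.32  1.16 -0.58]
```

Request:
{"op": "carry_out", "data": {
  "plan": [
    [-0.2,1.85,-5,0.055,9.1],
    [-0.2,1.85,-8,0.055,9.1],
    [-0.2,1.85,-11,0.055,9.1],
    [-0.2,1.85,-13,0.055,9.1],
    [-0.2,1.85,-14,0.055,9.1],
    [-0.2,1.85,-14,0.055,9.1],
    [-0.2,1.85,-14,0.055,9.1],
    [-0.2,1.85,-14,0.055,9.1],
    [-0.2,1.85,-14,0.055,9.1],
    [-0.2,1.85,-14,0.055,9.1]
  ]
}}

```text
clock: 3.35
position: [0.4903, 0.3158, 0.1053]
ee_rot: [-1.732, -2.62, 0.003]
force: [1.0, -0.7, -0.4]
width: 0.991
```

```bash
python3 - <<'E'
from h import *
st(); c,im,d=snap("wrist","w3"); st()
print(proj(c,[[.4898,.3155,.034]]), proj(c,[[.4898,.3155,.053]]))
E
```

```text
t 3.35 pos [49.03 31.58 10.53] jaw 23.06 zax [-0.0012 -0.0013 -1.    ] F [ 1.  -0.7 -0.4] T [-0.041 -0.188  0.005] w 9.11 q [-0.22  0.61 -0.65  1.79  0.46  0.9  -0.67]
t 3.4 pos [49.02 31.58 10.52] jaw 23.06 zax [-0.0015 -0.0015 -1.    ] F [ 0.6 -0.5 -0.5] T [-0.006 -0.119  0.001] w 9.09 q [-0.22  0.61 -0.65  1.79  0.46  0.9  -0.67]
[[281.27360847 233.64227518]] [[281.22295945 246.20464012]]
```

View pics/w3.png

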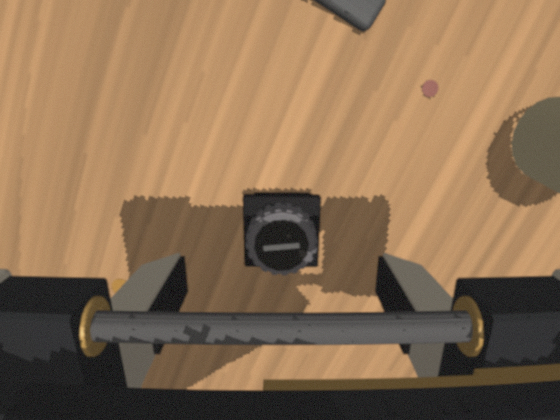

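The plug sits centred between the fingers at about (281,233), sides square to the image. I'll descend so the fingertips reach just below the collar, and grip it.

Request:
{"op": "carry_out", "data": {
  "plan": [
    [-0.05,0,-3,0,9.1],
    [-0.05,0,-5,0,9.1],
    [-0.05,0,-6,0,9.1],
    [-0.05,0,-6,0,9.1],
    [-0.05,0,-6,0,9.1],
    [-0.05,0,-6,0,4.2],
    [-0.05,0,-6,0,4.2],
    [-0.05,0,-6,0,4.2],
    [-0.05,0,-6,0,4.2],
    [-0.05,0,-6,0,4.2],
    [-0.05,0,-6,0,4.2],
    [-0.05,0,-6,0,4.2],
    [-0.05,0,-6,0,4.2],
    [-0.05,0,-6,0,4.2]
  ],
  "squeeze": 30
}}

```text
clock: 4.8
position: [0.4898, 0.3158, 0.0452]
ee_rot: [-1.732, -2.62, 0.003]
force: [-0.0, 0.5, 1.3]
width: 0.506
```

```bash
python3 -c "
from h import *
st()"
```

```text
t 4.8 pos [48.98 31.58  4.52] jaw 23.06 zax [-0.0013 -0.0014 -1.    ] F [-0.   0.5  1.3] T [ 0.004 -0.158 -0.054] w 4.65 q [-0.25  0.68 -0.6   1.83  0.53  0.79 -0.73]
```

Request:
{"op": "carry_out", "data": {
  "plan": [
    [0,0,4,0,4.2],
    [0,0,9,0,4.2],
    [0,0,14,0,4.2],
    [0,0,19,0,4.2],
    [1,-3,22.5,-0.1,4.2],
    [2,-7,22.5,-0.2,4.2],
    [2,-12,22.5,-0.3,4.2],
    [3,-17,22.5,-0.4,4.2],
    [3,-22,22.5,-0.5,4.2],
    [4,-27,22.5,-0.6,4.2],
    [4.2,-32,22.5,-0.7,4.2],
    [4.2,-37,22.5,-0.77,4.2],
    [4.2,-40,22.5,-0.77,4.2],
    [4.2,-41,22.5,-0.77,4.2],
    [4.2,-41.4,22.5,-0.77,4.2],
    [4.2,-41.4,22.5,-0.77,4.2],
    [4.2,-41.4,22.5,-0.77,4.2],
    [4.2,-41.4,22.5,-0.77,4.2],
    [4.2,-41.4,22.5,-0.77,4.2],
    [4.2,-41.4,22.5,-0.77,4.2]
  ]
}}

```text
clock: 6.8
position: [0.5318, -0.0975, 0.2703]
ee_rot: [-2.588, -1.779, 0.002]
force: [-0.2, -0.6, -1.7]
width: 0.507
```

```bash
python3 - <<'E'
from h import *
st(); c,im,d=snap("wrist","w4"); np.savez("w4",im=im,d=d,M=c[2]); st()
print(proj(c,[[.550,-.051,.17]]))
E
```

```text
t 6.8 pos [53.18 -9.75 27.03] jaw -21.0 zax [-0.0019 -0.     -1.    ] F [-0.2 -0.6 -1.7] T [-0.028 -0.079 -0.044] w 4.66 q [ 0.44  0.32 -0.47  1.71  0.16  1.15 -0.44]
t 6.85 pos [53.18 -9.77 27.02] jaw -21.02 zax [-0.0019 -0.     -1.    ] F [-0.6  0.1 -2. ] T [-0.038 -0.048 -0.012] w 4.67 q [ 0.44  0.32 -0.47  1.71  0.16  1.15 -0.44]
[[283.02344964 144.07975087]]
```

View pics/w4.png

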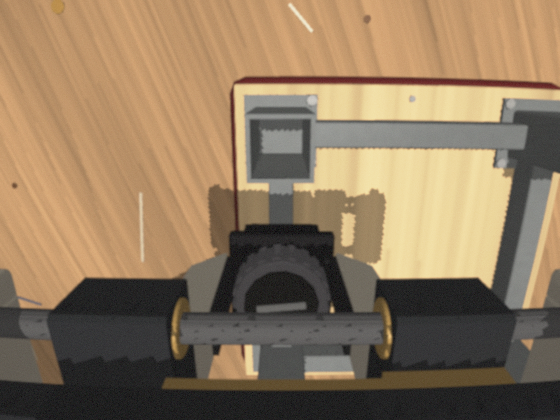

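The leg mouth shows clearly at about (281,147), nearly square to the jaws, with the plug held level. I'll measure the rim from depth and contour.

```bash
python3 - <<'E'
from h import *
z=np.load("w4.npz"); K,D,_=cal("wrist"); c=(K,D,z["M"]); im,d=z["im"],z["d"]
vv,uu=np.mgrid[95:200,225:335]; uv=np.c_[uu.ravel(),vv.ravel()]; P=depthpts(c,uv,d)
mm=np.zeros((420,560),np.uint8); hi=(abs(P[:,2]-.17)<.006); mm[uv[hi,1],uv[hi,0]]=1; print(hi.sum(), P[hi,2].mean())
n,l,s,ce=cv2.connectedComponentsWithStats(mm); i=1+s[1:,4].argmax(); m=(l==i).astype(np.uint8); print(s[i])
ks,h=cv2.findContours(m,cv2.RETR_CCOMP,2)
for k in ks:
    if len(k)<20: continue
    r=cv2.minAreaRect(k); b=cv2.boxPoints(r); Q=plane(c,b,.17); e=np.diff(np.r_[Q,Q[:1]],axis=0); print(r,Q.mean(0).round(4),np.linalg.norm(e,axis=1).round(4),np.degrees(np.arctan2(e[:,1],e[:,0])).round(1))
# plug collar in image, held
a=im[100:195,235:330,::-1]; ov=a.copy(); ov[m[100:195,235:330]>0]=(0,0,255)
cv2.imwrite("pics/w4c.png",cv2.resize(np.hstack([a,ov]),None,fx=4,fy=4,interpolation=0))
E
```

```text
1391 0.16993410086346525
[ 245  114   71   69 1391]
((280.0, 147.5), (62.0, 59.0), -0.0) [ 0.5472 -0.0527  0.17  ] [0.0384 0.0393 0.0384 0.0411] [  67.6  -21.  -109.7  159. ]
```

View pics/w4c.png

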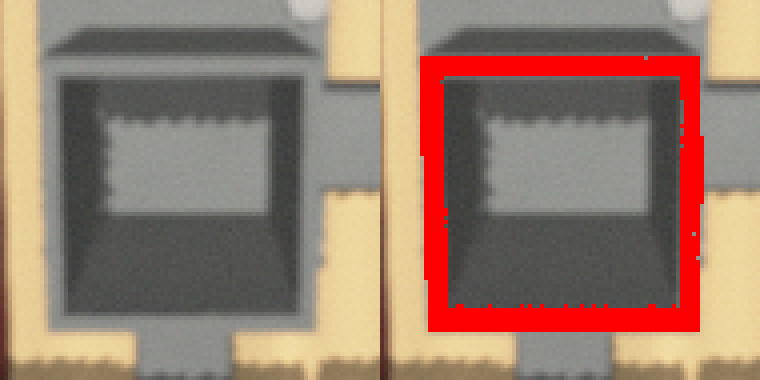

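Request:
{"op": "carry_out", "data": {
  "plan": [
    [1,3,-1,0,4.2],
    [1.54,4.5,-2,0,4.2],
    [1.54,4.5,-3,0,4.2],
    [1.54,4.5,-4,0,4.2],
    [1.54,4.5,-4.8,0,4.2],
    [1.54,4.5,-4.8,0,4.2],
    [1.54,4.5,-4.8,0,4.2],
    [1.54,4.5,-5.1,0,4.2],
    [1.54,4.5,-5.4,0,4.2],
    [1.54,4.5,-5.7,0,4.2],
    [1.54,4.5,-5.9,0,4.2],
    [1.54,4.5,-5.9,0,4.2]
  ],
  "squeeze": 30
}}

```text
clock: 8.05
position: [0.547, -0.0527, 0.2109]
ee_rot: [-2.588, -1.778, 0.003]
force: [0.3, -0.7, -0.9]
width: 0.506
```

```bash
python3 -c "
from h import *
st(); snap('wrist'); st()"
```

```text
t 8.05 pos [54.7  -5.27 21.09] jaw -21.01 zax [-0.0025 -0.     -1.    ] F [ 0.3 -0.7 -0.9] T [-0.05  -0.054  0.005] w 4.65 q [ 0.35  0.39 -0.47  1.77  0.2   1.03 -0.56]
t 8.1 pos [54.71 -5.27 21.11] jaw -21.01 zax [-0.0022 -0.     -1.    ] F [ 0.2  1.1 -2.3] T [-0.058 -0.099  0.001] w 4.63 q [ 0.35  0.39 -0.47  1.77  0.2   1.03 -0.56]
```

Request:
{"op": "carry_out", "data": {
  "plan": [
    [0,0,-0.2,0,4.2],
    [0,0,-0.4,0,4.2],
    [0,0,-0.6,0,4.2],
    [0,0,-0.8,0,4.2],
    [0,0,-0.8,0,4.2]
  ]
}}

```text
clock: 8.6
position: [0.5472, -0.0528, 0.2029]
ee_rot: [-2.588, -1.778, 0.003]
force: [-0.3, -1.3, -1.7]
width: 0.505
```

```bash
python3 -c "
from h import *
st(); c,im,d=snap('wrist','w5'); st()"
```

```text
t 8.6 pos [54.72 -5.28 20.29] jaw -21.02 zax [-0.0022 -0.     -1.    ] F [-0.3 -1.3 -1.7] T [-0.111 -0.351 -0.006] w 4.64 q [ 0.35  0.4  -0.47  1.78  0.21  1.01 -0.57]
t 8.65 pos [54.72 -5.28 20.3 ] jaw -21.01 zax [-0.0021 -0.     -1.    ] F [ 0.8 -0.7 -1.7] T [-0.148 -0.297  0.019] w 4.64 q [ 0.35  0.4  -0.47  1.78  0.21  1.01 -0.57]
```

Request:
{"op": "carry_out", "data": {
  "plan": [
    [0,0,-0.2,0,4.2],
    [0,0,-0.4,0,4.2],
    [0,0,-0.6,0,4.2],
    [0,0,-0.8,0,4.2],
    [0,0,-1.0,0,4.2],
    [0,0,-1.2,0,4.2],
    [0,0,-1.3,0,4.2],
    [0,0,-1.3,0,4.2]
  ]
}}

```text
clock: 9.45
position: [0.5472, -0.0529, 0.1898]
ee_rot: [-2.588, -1.778, 0.003]
force: [0.6, -0.4, -2.0]
width: 0.504
```

```bash
python3 -c "
from h import *
st(); snap('wrist'); st()"
```

```text
t 9.45 pos [54.72 -5.29 18.98] jaw -21.01 zax [-2.2e-03 -1.0e-04 -1.0e+00] F [ 0.6 -0.4 -2. ] T [-0.121 -0.377 -0.024] w 4.63 q [ 0.35  0.41 -0.47  1.8   0.22  0.98 -0.58]
t 9.5 pos [54.72 -5.28 18.99] jaw -21.02 zax [-0.0022 -0.     -1.    ] F [ 0.7  0.3 -1.6] T [-0.144 -0.291  0.019] w 4.68 q [ 0.35  0.41 -0.47  1.8   0.22  0.98 -0.58]
```

Almost no resistance. I'll press the last 3 mm gently until the force rises.

Request:
{"op": "carry_out", "data": {
  "plan": [
    [0,0,-0.15,0,4.2],
    [0,0,-0.25,0,4.2],
    [0,0,-0.3,0,4.2],
    [0,0,-0.35,0,4.2],
    [0,0,-0.4,0,4.2],
    [0,0,-0.4,0,4.2]
  ]
}}

```text
clock: 10.1
position: [0.5472, -0.0529, 0.1871]
ee_rot: [-2.589, -1.779, 0.003]
force: [-3.5, 0.2, 13.1]
width: 0.508
```

```bash
python3 -c "
from h import *
st(); snap('wrist'); st()"
```

```text
t 10.1 pos [54.72 -5.29 18.71] jaw -21.02 zax [-1.7e-03 -6.0e-04 -1.0e+00] F [-3.5  0.2 13.1] T [-0.164  0.89  -0.02 ] w 4.67 q [ 0.34  0.42 -0.47  1.8   0.22  0.98 -0.58]
t 10.15 pos [54.73 -5.28 18.71] jaw -21.02 zax [-1.6e-03 -6.0e-04 -1.0e+00] F [-4.5 -0.7 13.1] T [-0.163  0.967 -0.012] w 4.65 q [ 0.34  0.42 -0.47  1.8   0.22  0.98 -0.58]
```

Request:
{"op": "carry_out", "data": {
  "plan": [
    [0,0,-0.15,0,4.2],
    [0,0,-0.25,0,4.2],
    [0,0,-0.25,0,4.2],
    [0,0,-0.05,0,4.2],
    [0,0,0,0,9.1],
    [0,0,0,0,9.1],
    [0,0,0,0,9.1],
    [0,0,0,0,9.1],
    [0,0,0.6,0,9.1],
    [0,0,1.2,0.15,9.1],
    [0,0,1.8,0.3,9.1],
    [0,0,1.8,0.45,9.1],
    [0,0,1.8,0.6,9.1],
    [0,0,1.8,0.75,9.1],
    [0,0,1.8,0.9,9.1],
    [0,0,1.8,1.05,9.1],
    [0,0,1.8,1.2,9.1],
    [0,0,1.8,1.35,9.1],
    [0,0,1.8,1.5,9.1],
    [0,0,1.8,1.5,9.1]
  ]
}}

```text
clock: 12.15
position: [0.5473, -0.0531, 0.2052]
ee_rot: [0.679, 3.067, -0.002]
force: [0.4, -0.3, 0.2]
width: 0.996
```

```bash
python3 -c "
from h import *
st()
c,im,d=snap('top'); a=im[185:245,350:410,::-1]
c,im,d=snap('wrist','w6'); u,v=proj(c,[[.5472,-.0527,.18]])[0]; print(u,v); np.savez('w6',im=im,d=d,M=c[2])
cv2.imwrite('pics/v6.png',np.hstack([cv2.resize(im[:,:,::-1],(480,360)),cv2.resize(a,(320,360),interpolation=2)])); st()"
```

```text
t 12.15 pos [54.73 -5.31 20.52] jaw 65.04 zax [ 4.0e-04 -1.3e-03 -1.0e+00] F [ 0.4 -0.3  0.2] T [ 0.078 -0.183 -0.007] w 9.17 q [ 0.59  0.48 -0.82  1.76  0.4   1.07  0.76]
281.7566517349895 268.2266419889007
t 12.25 pos [54.73 -5.29 20.52] jaw 64.65 zax [ 5.0e-04 -1.4e-03 -1.0e+00] F [ 0.4 -1.1  0.3] T [ 0.065 -0.152 -0.025] w 9.12 q [ 0.59  0.48 -0.82  1.76  0.4   1.07  0.76]
```

View pics/v6.png

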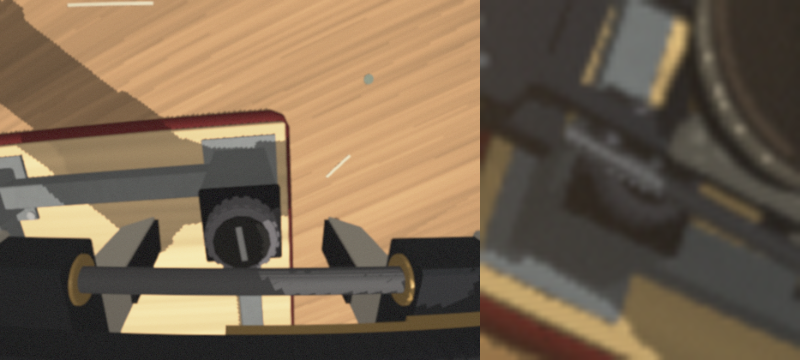

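The plug is seated in the leg, its collar on the rim, with the foot at (240,240) between the open fingers. I'll turn the tool another 1.5 rad for winding room, then lower it and grip the disc with the fingertips just above the collar.

Request:
{"op": "carry_out", "data": {
  "plan": [
    [0,0,0,0.15,9.1],
    [0,0,0,0.3,9.1],
    [0,0,0,0.45,9.1],
    [0,0,0,0.6,9.1],
    [0,0,0,0.75,9.1],
    [0,0,0,0.9,9.1],
    [0,0,0,1.05,9.1],
    [0,0,0,1.2,9.1],
    [0,0,0,1.35,9.1],
    [0,0,0,1.5,9.1],
    [0,0,-0.2,1.5,9.1],
    [0,0,-0.45,1.5,9.1],
    [0,0,-0.62,1.5,9.1],
    [0,0,-0.62,1.5,9.1],
    [0,0,-0.62,1.5,9.1]
  ]
}}

```text
clock: 13.75
position: [0.5473, -0.0529, 0.1991]
ee_rot: [-1.582, 2.713, -0.001]
force: [-0.2, 0.1, -0.4]
width: 0.989
```

```bash
python3 -c "
from h import *
st();snap('wrist');st()"
```

```text
t 13.75 pos [54.73 -5.29 19.91] jaw 150.51 zax [ 1.4e-03  1.0e-04 -1.0e+00] F [-0.2  0.1 -0.4] T [ 0.125 -0.109 -0.012] w 9.1 q [ 0.78  0.64 -1.18  1.76  0.64  1.19  2.04]
t 13.8 pos [54.73 -5.28 19.92] jaw 150.54 zax [ 1.5e-03  2.0e-04 -1.0e+00] F [-0.   0.1 -0.8] T [ 0.175 -0.026 -0.038] w 9.09 q [ 0.78  0.64 -1.18  1.76  0.64  1.19  2.04]
```

Request:
{"op": "carry_out", "data": {
  "plan": [
    [0,0,0,0,3.4],
    [0,0,0,0,3.4],
    [0,0,0,0,3.4],
    [0,0,0,0,3.4],
    [0,0,0,0,3.4],
    [0,0,0,0,3.4],
    [0,0,0,0,3.4],
    [0,0,0,0,3.4],
    [0,0,0,0,3.4],
    [0,0,0,0,3.4]
  ],
  "squeeze": 22
}}

```text
clock: 14.8
position: [0.5473, -0.0529, 0.1991]
ee_rot: [-1.583, 2.712, -0.001]
force: [-1.2, -0.3, 1.1]
width: 0.432
```

```bash
python3 -c "
from h import *
st();snap('wrist');st()"
```

```text
t 14.8 pos [54.73 -5.29 19.91] jaw 150.53 zax [ 1.5e-03  2.0e-04 -1.0e+00] F [-1.2 -0.3  1.1] T [ 0.19  -0.057  0.027] w 3.97 q [ 0.78  0.64 -1.18  1.76  0.64  1.19  2.04]
t 14.85 pos [54.73 -5.29 19.92] jaw 150.53 zax [ 1.5e-03  2.0e-04 -1.0e+00] F [-0.4  0.1  0.3] T [ 0.108 -0.027  0.026] w 3.92 q [ 0.78  0.64 -1.18  1.76  0.64  1.19  2.04]
```

Request:
{"op": "carry_out", "data": {
  "plan": [
    [0,0,-0.01,-0.13,3.4],
    [0,0,-0.01,-0.26,3.4],
    [0,0,-0.02,-0.39,3.4],
    [0,0,-0.025,-0.52,3.4],
    [0,0,-0.03,-0.65,3.4],
    [0,0,-0.035,-0.78,3.4],
    [0,0,-0.045,-0.91,3.4],
    [0,0,-0.05,-1.04,3.4],
    [0,0,-0.055,-1.17,3.4],
    [0,0,-0.06,-1.3,3.4],
    [0,0,-0.07,-1.43,3.4],
    [0,0,-0.075,-1.56,3.4],
    [0,0,-0.08,-1.69,3.4],
    [0,0,-0.085,-1.82,3.4],
    [0,0,-0.095,-1.95,3.4],
    [0,0,-0.1,-2.08,3.4],
    [0,0,-0.105,-2.21,3.4],
    [0,0,-0.115,-2.4,3.4],
    [0,0,-0.115,-2.4,3.4]
  ]
}}

```text
clock: 16.75
position: [0.5476, -0.0531, 0.1981]
ee_rot: [1.961, 2.453, -0.002]
force: [0.8, -1.3, -1.1]
width: 0.43
```

```bash
python3 -c "
from h import *
st();snap('wrist');st()"
```

```text
t 16.75 pos [54.76 -5.31 19.81] jaw 12.71 zax [-3.0e-04 -1.7e-03 -1.0e+00] F [ 0.8 -1.3 -1.1] T [-0.301 -0.367  0.038] w 3.95 q [ 0.43  0.43 -0.59  1.78  0.28  1.01 -0.04]
t 16.8 pos [54.76 -5.31 19.81] jaw 12.75 zax [-4.0e-04 -1.7e-03 -1.0e+00] F [ 1.5 -1.6 -0.4] T [-0.246 -0.335 -0.024] w 3.93 q [ 0.43  0.43 -0.59  1.78  0.28  1.01 -0.04]
```

Request:
{"op": "carry_out", "data": {
  "plan": [
    [0,0,-0.005,-0.1,3.4],
    [0,0,-0.01,-0.2,3.4],
    [0,0,-0.015,-0.3,3.4],
    [0,0,-0.015,-0.3,3.4]
  ]
}}

```text
clock: 17.2
position: [0.5476, -0.0531, 0.1979]
ee_rot: [2.306, 2.133, -0.003]
force: [0.5, -0.1, -2.2]
width: 0.425
```

```bash
python3 -c "
from h import *
st();snap('wrist');st()"
```

```text
t 17.2 pos [54.76 -5.31 19.79] jaw -4.46 zax [-8.0e-04 -1.8e-03 -1.0e+00] F [ 0.5 -0.1 -2.2] T [-0.097 -0.248  0.022] w 3.91 q [ 0.38  0.41 -0.52  1.79  0.24  1.   -0.31]
t 17.25 pos [54.76 -5.3  19.79] jaw -4.26 zax [-9.0e-04 -1.7e-03 -1.0e+00] F [ 0.9 -0.4 -0.5] T [-0.178 -0.255 -0.014] w 3.94 q [ 0.38  0.41 -0.52  1.79  0.24  1.   -0.3 ]
```

Request:
{"op": "carry_out", "data": {
  "plan": [
    [0,0,-0.005,-0.1,3.4],
    [0,0,-0.01,-0.2,3.4],
    [0,0,-0.01,-0.2,3.4]
  ]
}}

```text
clock: 17.55
position: [0.5475, -0.0529, 0.1978]
ee_rot: [2.502, 1.899, -0.003]
force: [0.2, -0.1, -1.1]
width: 0.431
```

```bash
python3 -c "
from h import *
st();snap('wrist');st()"
```

```text
t 17.55 pos [54.75 -5.29 19.78] jaw -15.62 zax [-0.0012 -0.0015 -1.    ] F [ 0.2 -0.1 -1.1] T [-0.042 -0.238  0.036] w 3.97 q [ 0.35  0.41 -0.47  1.79  0.22  1.   -0.48]
t 17.6 pos [54.75 -5.28 19.78] jaw -15.45 zax [-0.0013 -0.0014 -1.    ] F [-0.2  0.  -0.4] T [-0.135 -0.144 -0.016] w 3.94 q [ 0.35  0.41 -0.47  1.79  0.22  1.   -0.48]
```

Turned 2.90 rad so far with no stop yet. I'll continue in small bites.

Request:
{"op": "carry_out", "data": {
  "plan": [
    [0,0,-0.005,-0.1,3.4],
    [0,0,-0.01,-0.2,3.4],
    [0,0,-0.01,-0.2,3.4]
  ]
}}

```text
clock: 17.9
position: [0.5475, -0.0528, 0.1977]
ee_rot: [2.675, 1.647, -0.003]
force: [1.2, -0.4, -0.9]
width: 0.425
```

```bash
python3 -c "
from h import *
st();snap('wrist');st()"
```

```text
t 17.9 pos [54.75 -5.28 19.77] jaw -26.76 zax [-0.0016 -0.0012 -1.    ] F [ 1.2 -0.4 -0.9] T [-0.089 -0.137 -0.015] w 3.91 q [ 0.32  0.4  -0.43  1.79  0.19  0.99 -0.65]
t 17.95 pos [54.74 -5.27 19.77] jaw -26.58 zax [-0.0017 -0.0012 -1.    ] F [-0.1  0.2 -0.8] T [-0.157 -0.128 -0.026] w 3.92 q [ 0.32  0.4  -0.43  1.79  0.2   0.99 -0.65]
```

Request:
{"op": "carry_out", "data": {
  "plan": [
    [0,0,-0.005,-0.1,3.4],
    [0,0,-0.01,-0.2,3.4],
    [0,0,-0.01,-0.2,3.4]
  ]
}}

```text
clock: 18.25
position: [0.5477, -0.0532, 0.1977]
ee_rot: [2.821, 1.38, -0.003]
force: [2.3, -2.8, -1.3]
width: 0.425
```

```bash
python3 -c "
from h import *
st();snap('wrist');st()"
```

```text
t 18.25 pos [54.77 -5.32 19.77] jaw -37.88 zax [-0.0013 -0.0016 -1.    ] F [ 2.3 -2.8 -1.3] T [-0.821 -0.475  0.104] w 3.91 q [ 0.29  0.39 -0.38  1.79  0.17  0.99 -0.83]
t 18.3 pos [54.77 -5.32 19.77] jaw -37.74 zax [-0.0014 -0.0016 -1.    ] F [ 1.5 -3.4 -1.3] T [-0.804 -0.508  0.045] w 3.94 q [ 0.29  0.39 -0.38  1.79  0.17  0.99 -0.83]
```

Lateral force and torque are starting to rise, so the stop may be close. Smaller bites now.

Request:
{"op": "carry_out", "data": {
  "plan": [
    [0,0,0,-0.05,3.4],
    [0,0,0,-0.1,3.4],
    [0,0,0,-0.1,3.4]
  ]
}}

```text
clock: 18.6
position: [0.5484, -0.0525, 0.1978]
ee_rot: [2.882, 1.248, -0.001]
force: [4.3, -0.3, -3.0]
width: 0.429
```

```bash
python3 -c "
from h import *
st();snap('wrist');st()"
```

```text
t 18.6 pos [54.84 -5.25 19.78] jaw -43.17 zax [-1.e-04 -8.e-04 -1.e+00] F [ 4.3 -0.3 -3. ] T [ 0.124 -1.007  0.434] w 3.95 q [ 0.27  0.39 -0.36  1.79  0.16  0.99 -0.91]
t 18.65 pos [54.85 -5.25 19.78] jaw -43.13 zax [-0.e+00 -8.e-04 -1.e+00] F [ 5.1  0.6 -1.8] T [ 0.184 -1.157  0.489] w 3.93 q [ 0.27  0.39 -0.36  1.79  0.16  0.99 -0.91]
```

Request:
{"op": "carry_out", "data": {
  "plan": [
    [0,0,0,-0.05,3.4],
    [0,0,0,-0.1,3.4],
    [0,0,0,-0.1,3.4]
  ]
}}

```text
clock: 18.95
position: [0.5488, -0.0523, 0.1979]
ee_rot: [2.939, 1.108, 0.0]
force: [4.2, -1.1, -0.7]
width: 0.429
```

```bash
python3 -c "
from h import *
st();snap('wrist');st()"
```

```text
t 18.95 pos [54.88 -5.23 19.79] jaw -48.67 zax [ 6.e-04 -7.e-04 -1.e+00] F [ 4.2 -1.1 -0.7] T [-0.144 -0.994  0.453] w 3.94 q [ 0.25  0.39 -0.34  1.79  0.15  0.98 -1.  ]
t 19.0 pos [54.88 -5.23 19.79] jaw -48.61 zax [ 6.e-04 -7.e-04 -1.e+00] F [ 5.1 -0.5 -2.3] T [-0.076 -0.997  0.423] w 3.9 q [ 0.25  0.39 -0.34  1.79  0.15  0.98 -1.  ]
```

The torque saturated at about 0.45 N m at jaw −43° and then again at −48.6°, so the foot is bottomed out and the fingers slipped slightly at the stop. The jaw at −48.65° is the reference. I'll back off about 1.61 rad, which is a quarter turn plus half of the plug's 0.087 rad yaw play, rising with the thread.

Request:
{"op": "carry_out", "data": {
  "plan": [
    [-0.04,-0.02,0.005,0.1,3.4],
    [-0.08,-0.03,0.01,0.2,3.4],
    [-0.08,-0.03,0.015,0.3,3.4],
    [-0.08,-0.03,0.02,0.4,3.4],
    [-0.08,-0.03,0.025,0.5,3.4],
    [-0.08,-0.03,0.03,0.6,3.4],
    [-0.08,-0.03,0.035,0.7,3.4],
    [-0.08,-0.03,0.04,0.8,3.4],
    [-0.08,-0.03,0.045,0.9,3.4],
    [-0.08,-0.03,0.05,1.0,3.4],
    [-0.08,-0.03,0.055,1.1,3.4],
    [-0.08,-0.03,0.06,1.2,3.4],
    [-0.08,-0.03,0.065,1.3,3.4],
    [-0.08,-0.03,0.07,1.4,3.4],
    [-0.08,-0.03,0.075,1.5,3.4],
    [-0.08,-0.03,0.075,1.55,3.4],
    [-0.08,-0.03,0.075,1.61,3.4],
    [-0.08,-0.03,0.075,1.61,3.4],
    [-0.08,-0.03,0.075,1.61,3.4]
  ]
}}

```text
clock: 20.9
position: [0.547, -0.0525, 0.1984]
ee_rot: [-1.236, -2.886, -0.0]
force: [-4.2, 2.1, 3.0]
width: 0.432
```

```bash
python3 - <<'E'
from h import *
st();c,im,d=snap('wrist'); cv2.imwrite('pics/w7.png',im[:,:,::-1]); st()
c,im,d=snap('scene'); cv2.imwrite('pics/s7.png',cv2.resize(im[90:300,20:300,::-1],None,fx=2,fy=2)); st()
cv2.imwrite('pics/v7.png',np.hstack([cv2.resize(cv2.imread('pics/w7.png'),(400,300)),cv2.resize(im[140:230,150:250,::-1],(400,300),interpolation=2)]))
E
```

```text
t 20.9 pos [54.7  -5.25 19.84] jaw 43.62 zax [-1.4e-03  9.0e-04 -1.0e+00] F [-4.2  2.1  3. ] T [ 0.305  0.624 -0.052] w 3.97 q [ 0.52  0.46 -0.71  1.78  0.34  1.04  0.44]
t 20.95 pos [54.72 -5.24 19.85] jaw 43.61 zax [-1.e-03  8.e-04 -1.e+00] F [-3.4  1.4  2. ] T [ 0.355  0.621 -0.08 ] w 3.92 q [ 0.52  0.46 -0.71  1.77  0.34  1.04  0.44]
t 21.0 pos [54.73 -5.23 19.85] jaw 43.62 zax [-7.e-04  9.e-04 -1.e+00] F [-3.1  1.9  3.2] T [ 0.455  0.617 -0.039] w 3.96 q [ 0.52  0.46 -0.71  1.77  0.34  1.04  0.44]
```

View pics/v7.png

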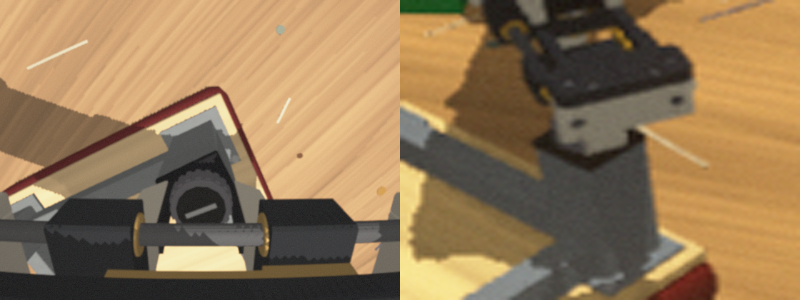

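The collar sits flat on the tube and the fingers hold the knurled disc. The jaw moved from −48.65° to +43.62°. I'll firm up the grip for locking, check and hand in.

Request:
{"op": "carry_out", "data": {
  "plan": [
    [0,0,0,0,3.4],
    [0,0,0,0,3.4],
    [0,0,0,0,3.4],
    [0,0,0,0,3.4]
  ],
  "squeeze": 40
}}

```text
clock: 21.4
position: [0.5473, -0.0522, 0.1985]
ee_rot: [-1.237, -2.887, -0.001]
force: [-2.4, 2.2, 1.7]
width: 0.422
```

```bash
python3 - <<'E'
from h import *
st()
c,im,d=snap('wrist'); st()
s=arm.observe()
if .40<s["width"]<.46 and abs(s["force"]).max()<15: print(arm.sign_off())
E
```

```text
t 21.4 pos [54.73 -5.22 19.85] jaw 43.62 zax [-8.e-04  1.e-03 -1.e+00] F [-2.4  2.2  1.7] T [ 0.284  0.372 -0.016] w 3.88 q [ 0.52  0.46 -0.71  1.77  0.34  1.04  0.44]
t 21.45 pos [54.73 -5.23 19.85] jaw 43.62 zax [-7.e-04  9.e-04 -1.e+00] F [-2.8  1.4  0.4] T [ 0.297  0.38  -0.052] w 3.87 q [ 0.52  0.46 -0.71  1.77  0.34  1.04  0.44]
the job is handed in; nothing more can be done
None
```

The plug is fully home in the open leg and the foot is backed off about a quarter turn. I handed the job in at 21.5 s with the gripper still holding the knurled foot at 40 N.

- **Seating:** I carried the plug by its collar and pressed it in. It stopped within 0.1 mm of the expected home height, with 13 N of push at that point. The last scene picture shows the collar on the tube.
- **Bottoming out:** I wound the foot clockwise about 3.3–3.4 rad until the torque levelled off at about 0.45 N m. The fingers slipped slightly on the disc there, so I measured the back-off from the tool angle held at the stop.
- **Back-off:** The tool turned back 1.61 rad. That is a quarter turn plus 0.04 rad, to allow for half of the plug's yaw play in the tube.
- **Last check:** The disc was held at about 39 mm opening with side forces under 3 N, and the tool angle was steady.
- **Not confirmed:** I did not measure the foot angle separately with a camera. It rests on the tool angles, with an uncertainty of about ±0.05 rad from the plug's play. I never moved the tool near the cup, screwdriver or pincers except to pick up the plug beside them, but I took no final picture of them.

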